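# Set the cut-length stop with the spring tape and load the profile

### The arm

A 7-joint arm with a two-finger parallel gripper is mounted at the origin on the work surface. World frame = base frame: x ahead of the robot, y to its left, z up, the work surface at z = 0. Lengths are in m, angles in degrees, forces in N, time in s.
With the tool pointing down it reaches from about 0.425 to 0.875 m from the base axis. Payload 4.7 kg.
Tool frame: the origin (TCP) lies at the very end of the fingers, on their centre line; the grasp point (between the pads) lies 19 mm behind it; z points along the fingers, y is the line along which they close (so a half turn about z gives the same grasp; the last joint's range is limited). The gripper opens to 87 mm and grips with 3 to 60 N. Pads are 19 mm wide; open, the fingers measure 117 mm over their backs; the gripper's body (75 mm by 190 mm) begins 51 mm behind the grasp point.
Start: joints at [64.12, 18.392, -4.016, 83.108, 1.295, 78.541, -3.26], TCP at [0.292, -0.581, 0.223] pointing down, gripper open.
Joint ranges: [-163.93, 163.93], [-17.29, 119.83], [-79.2, 71.16], [3.27, 140.29], [-89.18, 269.18], [5.43, 117.66], [-154.24, 154.24]. Speed limits (degrees/s): [147.25, 147.25, 180, 180, 180, 180, 180].

### API

Orientations are given as [roll, pitch, yaw] about the fixed x, y, z axes, in that order (R = Rz(yaw) Ry(pitch) Rx(roll)).
In Python, from cell import get_obs, eyes, env gives the robot as it stands.
- The arm moves only by the tool servo_tool, never from a script. Its argument "series" is a list that holds one entry, the list of rows, each a list of 7 numbers: the shift along the tool's x, y, z in units of 300 mm (1.0 is 300 mm), then the turn, a rotation vector about the tool's x, y, z in units of pi rad (1.0 is pi rad), then the opening, from 0 (shut) to 1 (fully open). In form: [[[tx, ty, tz, wx, wy, wz, gripper], ...]]. A call has 1 to 12 rows; each row is the pose to reach, as a shift and turn from the pose commanded when the call began, along the tool's axes at that moment, turning the shorter way round; what a row does not reach only later rows make up. A row lasts 1/12 s, in which the tool goes at most 41.7 mm and 7.16 degrees, less where a joint would pass 70% of its speed; a pose out of reach is approached as far as the arm can. A call with a number of a shift or a turn outside -1 to 1 is refused whole. A call with a gripper value outside its range is refused whole. The fingers move at their own pace and stop on an object; "grip_force" is the grip in N (left out, the last holds). Time passes only in rows, so rows that repeat a pose let the fingers close. It gives the time, the measured TCP pose, the force, the opening and the grip force at its end, in the units of the state.
- get_obs(): the state, without advancing time (a new reading comes with each control period).
- eyes.read_camera(name): name is "side" or "top" or "wrist"; returns a dict with "frame" (400x640x3 uint8, red, green, blue), "depth" (400x640 float32, m along the optical axis (not along the pixel's ray), 0 where there is no reading), "fx", "fy", "cx", "cy" (pixels), "origin" and "rotation" of the camera in the world; the wrist camera has in their place "mount" (4x4, takes a point from camera to tool coordinates, whose origin is the TCP and whose axes are the flange's). Camera axes: x right, y down, z forward; pixel columns grow to the right and rows downward; lengths in m; the calibration is good to about 2 mm. A picture is of the moment at which its call begins: read the wrist's pose just before it.
- env.sign_off(): hands the job in; it is judged then, once.
The state is a dict: "time_s": time; "qpos": joint angles; "joint_velocities": joint speeds; "effort": joint torques, N m; "tool_pos": TCP position; "tool_rot": TCP orientation; "force": force on the tool from outside, world axes, zero at the start; "wrist_torque": the same for the moment, N m; "grip_width": finger opening in m; "grasp_force": force on a finger pad.
Only numpy, scipy, OpenCV 4.12 (cv2) and the standard library are available. Lean on these libraries where they do the work, as an engineer would, in place of code of your own. Each camera call takes 0.05 s, during which the arm holds its last target. There are 200 camera calls.

### The job

Set the cutting bench up for a 150 mm order. Draw the spring tape out by its red tab, pushing the length stop along the rail in front of it, until the red line on the blade is just out of the mouth of the case, then keep hold of the tab and ease the blade fully home, never letting it snap back. Then lay the aluminium profile flat on the stock bed, along the fence and touching it, with one end up against the stop, and leave it there without shifting the stop or the saw, carton and bin lying around.

Things in the scene. Friction and masses are not known exactly. Their poses are not given: they have to be found in the camera images.
- bed: Cut-to-length bed fixed to the bench: plywood board, x -65 to +85 mm, y -232 to +248 mm. Origin at bench height, on the cut line, under the fence face. x points from the stock bed to the rail, y runs along the rail from the tape case towards the stop, z up. Stock bed: aluminium, x -58 to 0, top 24 mm above the bench. Rail: dark steel, x 0 to 44, top 40 mm; its front face (x = 0) is the fence.
- cut_line (a point): Cut line (saw slot through the rail): the point on the fence's top edge, 40 mm above the bench. The tape's mouth is 52 mm from it along bed -y, the stop lies on its +y side. The yellow tape case stands on the rail, 40 mm wide, from the mouth back 100 mm, 106 mm above the bench at its top. Saw cheeks behind the rail reach 56 mm up. Axes as the bed's.
- blade (a joint): How far the tape blade is drawn out, m, along bed +y (0 fully home, 0.20 end of travel). At 0.160 the 4 mm wide red line across the yellow blade is just out of the mouth and the tab's outer face is 150 mm from the cut line. A spring (5 to 6 N) always draws it home; there is no lock: let go, it snaps back. 0.6 m/s or faster counts as a snap.
- tab (a point): Red pull tab on the blade's end, 14 mm (bed x) by 26 mm (bed y), 43 to 95 mm above the bench, over the middle of the rail; grip it across bed x. Point on its centre line, 80 mm above the bench. With the blade home 16 mm is free between tab and tape case. Axes as the bed's.
- tab_face (a point): Point on the tab's outer face (the end of the blade, which pushes the stop), 13 mm along bed +y from the tab's centre, 52 mm above the bench. Axes as the bed's.
- stop_face (a point): Point in the plane of the stop's face, over the fence edge, 40 mm above the bench. The stop is a loose steel saddle on the rail, 0.9 kg: blue body 62 mm (x) by 80 mm (y, behind the face), top 56 mm above the bench, with a black screw to 68 mm; a steel plate in front, bed x = -41 to -1 mm, up to 63 mm, meets the stock. Slides by about 5 N, stays where left. Axes nearly the bed's.
- profile_mid (a point): Centre of the loose aluminium profile: bar 40 mm square, 240 mm long along its own y, about 0.36 kg, slotted, both ends and all four sides alike. It starts flat on the bench (centre 20 mm up, top 40 mm); on the stock bed its centre is 44 mm up.
- saw: Hand saw lying on the bench, a bystander: wooden handle, steel blade with brass back; 352 mm long along its x (-107 to +245 mm from its origin), 66 mm wide, 22 mm high.
- carton: Yellow and black goods carton, a bystander, 120 x 90 x 60 mm; origin at the centre of its underside.
- bin: Green open stock bin with black fittings, a bystander, 130 x 100 x 65 mm; origin at the centre of its underside.
Things that resemble listed ones, but are neither listed nor needed, are in the scene too. What is shaped like the part that bears profile_mid but pink is not meant.

How it is judged:
By the outcome, as a careful person would: the job done as asked, in the order asked, and still so for the second after the job is handed in, with the robot touching nothing.
It also fails if it takes over 56 s, if anything falls off the work surface, if the arm or the gripper's body presses on something with over 40 N, if the wrist force passes 120 N, or if a joint passes its speed limit or range.

## Working session

There is one attempt and no reset: what is moved stays moved. The work goes in short steps, Python scripts to look and compute and a tool call to move; the robot and the scene stay as the last step left them, time stands still between calls to the robot, and variables do not carry over. Pictures are saved under pics/ and viewed, at most 10 in all, crops included, and the job is handed in when it is done.

Besides the shell and the picture viewer there is one more tool, called after ">>>" by a JSON object that holds its "method" and its "body", one argument or row to a line. servo_tool: Moves the arm, as the interface text tells. Shifts and turns lie within -1 to 1; 1 stands for 300 mm of shift or pi rad of turn. Its arguments: {"type":"object","properties":{"series":{"type":"array"},"grip_force":{"type":"number"}},"required":["series"]}

```bash
mkdir -p pics
python3 - <<'E'
from cell import get_obs, eyes, env
import numpy as np, cv2
o=get_obs(); print({k:np.round(v,3).tolist() if not isinstance(v,float) else v for k,v in o.items()})
for n in ("top","side"):
    c=eyes.read_camera(n); cv2.imwrite(f"pics/{n}0.png",c["frame"][:,:,::-1]); np.savez(f"{n}0.npz",**c)
    print(n,c["fx"],c["cx"],c["cy"],np.round(c["origin"],3).tolist(),np.round(c["rotation"],3).tolist())
E
```

```text
{'time_s': 0.0, 'qpos': [64.119, 18.44, -4.015, 83.176, 1.296, 78.541, -3.259], 'joint_velocities': [-0.001, 0.064, 0.029, -0.005, 0.017, -0.065, 0.098], 'effort': [-0.0, -49.129, -0.404, -31.253, -0.064, 0.044, 0.0], 'tool_pos': [0.292, -0.58, 0.221], 'tool_rot': [-179.889, 0.007, 26.691], 'force': [0.657, 0.309, -0.003], 'wrist_torque': [-0.025, 0.011, -0.04], 'grasp_force': 0.0, 'grip_width': 0.08694824903769739}
top 417.3653339931946 316.65767898679803 201.91792070239225 [0.339, -0.02, 1.145] [-175.361, -1.552, -89.834]
side 366.69228834159566 318.67035485181214 203.45398778463044 [0.162, 0.814, 0.583] [-118.278, -1.105, -159.937]
```

View pics/top0.png

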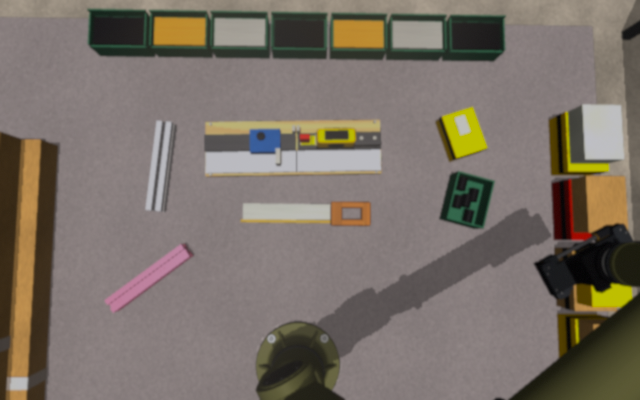

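View pics/side0.png

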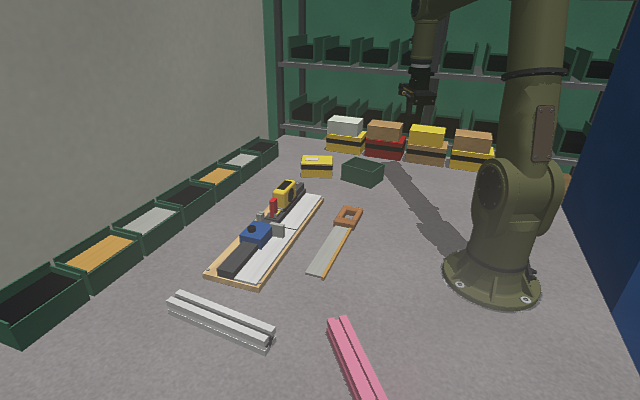

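The top view shows the bed at px (205–381, 121–176) with its axes close to the world's, the tab at (305,138), the stop at (265,140) and the grey profile at (160,165). The saw is at (305,214), the carton at (463,133) and the bin at (466,200).

```bash
cat > h.py <<'E'
import numpy as np, cv2
from scipy.spatial.transform import Rotation as R
def cloud(c, T=None):
    d=c["depth"]; v,u=np.mgrid[0:d.shape[0],0:d.shape[1]]
    P=np.stack([(u-c["cx"])/c["fx"]*d,(v-c["cy"])/c["fy"]*d,d],-1)
    if T is None:
        r=np.array(c["rotation"],float)
        M=r if r.shape==(3,3) else R.from_euler("xyz",r,degrees=True).as_matrix()
        W=P@M.T+np.array(c["origin"])
    else: W=P@T[:3,:3].T+T[:3,3]
    W[d<=0]=np.nan
    return W
def wristT(o,c):
    T=np.eye(4);T[:3,:3]=R.from_euler("xyz",o["tool_rot"],degrees=True).as_matrix();T[:3,3]=o["tool_pos"]
    return T@np.array(c["mount"])
E
python3 - <<'E'
from h import *
c=dict(np.load("top0.npz")); W=cloud(c); f=c["frame"].astype(int); hsv=cv2.cvtColor(c["frame"],cv2.COLOR_RGB2HSV)
def sec(n,m):
    p=W[m]; p=p[~np.isnan(p[:,0])]
    r=cv2.minAreaRect((p[:,:2]*1000).astype(np.float32)); print(n,len(p),np.round(r[0],1),np.round(r[1],1),round(r[2],2),"z med/max",np.round(np.median(p[:,2]),4),np.round(p[:,2].max(),4))
v,u=np.mgrid[0:400,0:640]
z=W[...,2]
print("bench",np.nanmedian(z[230:330,200:240]))
def box(a,b,cc,d): return (u>=a)&(u<=b)&(v>=cc)&(v<=d)
sec("board",box(195,392,112,185)&(z>.007))
sec("rail+",box(195,392,112,185)&(z>.033))
sec("stockbed",box(195,392,112,185)&(z>.019)&(z<.029))
sec("profile",box(135,190,110,220)&(z>.025))
sec("blue",box(230,290,120,170)&(hsv[...,0]>100)&(hsv[...,0]<130)&(hsv[...,1]>120))
sec("red",box(290,320,120,160)&((hsv[...,0]<8)|(hsv[...,0]>172))&(hsv[...,1]>130))
sec("yellow",box(310,365,120,155)&(z>.09))
sec("case",box(310,365,120,155)&(z>.06))
sec("saw",box(230,380,190,235)&(z>.008))
sec("carton",box(430,495,100,165)&(z>.03))
sec("bin",box(435,500,168,232)&(z>.03))
for x in range(210,380,20): print(x,[round(float(t)*1000) for t in z[118:182:4,x]])
E
```

```text
bench 0.0009044131727737881
board 9626 [581.    8.7] [202.2 533.3] 0.58 z med/max 0.0261 0.1119
rail+ 3470 [582.7  16.1] [ 98.5 470.5] 5.55 z med/max 0.0565 0.1119
stockbed 4799 [581.1  14.4] [149.7 478.2] 1.35 z med/max 0.0242 0.029
profile 1540 [525.7 370.4] [ 43.7 240.2] 84.93 z med/max 0.0398 0.0482
blue 565 [589.4  88.9] [58.1 76.9] 0.68 z med/max 0.0573 0.0699
red 61 [592.7 -15.4] [12.4 20.6] 0.58 z med/max 0.095 0.1003
yellow 610 [596. -97.] [43.1 97.5] 0.76 z med/max 0.1051 0.1119
case 854 [ 596.2 -111.8] [ 43.1 130.5] 0.76 z med/max 0.1032 0.1119
saw 1797 [412.7 -22.4] [350.8  93.4] 88.01 z med/max 0.0126 0.0295
carton 1681 [ 617.7 -441.9] [120.6  94.3] 17.69 z med/max 0.0614 0.0681
bin 1289 [ 437.4 -452. ] [102.7 130.8] 75.01 z med/max 0.0439 0.0733
210 [0, 22, 14, 20, 41, 43, 41, 41, 40, 25, 27, 25, 25, 27, 25, 3]
230 [2, 21, 19, 20, 37, 38, 38, 39, 36, 28, 28, 23, 27, 27, 18, 3]
250 [2, 18, 17, 55, 60, 61, 60, 60, 58, 23, 26, 25, 24, 25, 21, 0]
270 [3, 20, 18, 57, 61, 60, 54, 59, 60, 23, 27, 24, 28, 24, 16, 2]
290 [1, 14, 17, 20, 38, 41, 44, 39, 27, 21, 27, 25, 30, 23, 17, 2]
310 [3, 20, 18, 17, 43, 52, 53, 39, 24, 23, 25, 26, 23, 27, 9, 4]
330 [3, 20, 22, 108, 106, 108, 99, 62, 24, 28, 25, 30, 26, 30, 5, 1]
350 [1, 17, 15, 106, 106, 102, 97, 54, 27, 25, 24, 25, 26, 25, 5, 4]
370 [0, 20, 18, 17, 68, 65, 67, 40, 29, 25, 25, 27, 25, 23, 1, 5]
```

>>> {"method": "servo_tool", "body": {
  "series": [
    [[1.0,-0.706,0,0,0,-0.2,0.6],[1.0,-0.706,0,0,0,-0.2,0.6],[1.0,-0.706,0,0,0,-0.2,0.6],[1.0,-0.706,0,0,0,-0.2,0.6],[1.0,-0.706,0,0,0,-0.2,0.6],[1.0,-0.706,0,0,0,-0.2,0.6],[1.0,-0.706,0,0,0,-0.2,0.6],[1.0,-0.706,0,0,0,-0.2,0.6],[1.0,-0.706,0,0,0,-0.2,0.6],[1.0,-0.706,0,0,0,-0.2,0.6],[1.0,-0.706,0,0,0,-0.2,0.6]]
  ]
}}

```text
time_s: 1.02
tool_pos: [0.4659, -0.2542, 0.2224]
tool_rot: [-180.0, -0.0, 63.0]
force: [-0.5, -1.5, -0.4]
grip_width: 0.0522
grasp_force: 0.0
```

```bash
cat >> h.py <<'E'
def row(cp,cyaw,tp,tyaw):
    A=R.from_euler("xyz",[180,0,cyaw],degrees=True); B=R.from_euler("xyz",[180,0,tyaw],degrees=True)
    print("row",np.round(A.inv().apply(np.array(tp)-np.array(cp))/.3,4).tolist(),np.round((A.inv()*B).as_rotvec()/np.pi,4).tolist())
def st():
    from cell import get_obs
    o=get_obs(); print({k:np.round(o[k],4).tolist() for k in("time_s","tool_pos","tool_rot","force","grip_width","grasp_force")}); return o
E
python3 - <<'E'
from h import *
o=st(); row(o["tool_pos"],o["tool_rot"][2],[.593,-.016,.223],90.5)
# bed yaw from the top cloud: line fits on edges (robust)
c=dict(np.load("top0.npz")); W=cloud(c); z=W[...,2]
import cv2
def edge(pts): 
    l=cv2.fitLine(np.array(pts,np.float32),cv2.DIST_HUBER,0,.001,.001).ravel(); print("dir deg",np.degrees(np.arctan2(l[1],l[0])),"pt",l[2:])
E1=[];E2=[];F=[]
for uu in range(212,378):
    col=W[112:185,uu]; m=np.where(col[:,2]>.009)[0]
    E1.append(col[m[0],:2]);E2.append(col[m[-1],:2])
    if uu<245:
        m=np.where(col[:,2]>.033)[0]; F.append(col[m[-1],:2])
edge(E1);edge(E2);edge(F)
v,u=np.mgrid[0:400,0:640]; p=W[(u>135)&(u<190)&(v>110)&(v<220)&(z>.03)]
edge(p[:,:2])
E
```

```text
{'time_s': 1.0167, 'tool_pos': [0.4659, -0.2542, 0.2224], 'tool_rot': [-179.9875, -0.0004, 63.0111], 'force': [-0.4565, -1.5293, -0.4181], 'grip_width': 0.0522, 'grasp_force': 0.0}
row [0.8998, 0.0173, -0.0019] [0.0, 0.0, -0.1527]
dir deg -88.61312 pt [0.6548351 0.0084383]
dir deg -88.66059 pt [0.5071592  0.00282222]
dir deg -88.080414 pt [0.56776637 0.1859553 ]
dir deg -5.6282063 pt [0.53666407 0.36961427]
```

>>> {"method": "servo_tool", "body": {
  "series": [
    [[0.9,0.017,0,0,0,-0.158,0.6],[0.9,0.017,0,0,0,-0.158,0.6],[0.9,0.017,0,0,0,-0.158,0.6],[0.9,0.017,0,0,0,-0.158,0.6],[0.9,0.017,0,0,0,-0.158,0.6],[0.9,0.017,0,0,0,-0.158,0.6],[0.9,0.017,0,0,0,-0.158,0.6],[0.9,0.017,0,0,0,-0.158,0.6],[0.9,0.017,0,0,0,-0.158,0.6],[0.9,0.017,0,0,0,-0.158,0.6]]
  ]
}}

```text
time_s: 1.85
tool_pos: [0.5928, -0.0221, 0.2219]
tool_rot: [-179.9, 0.1, 90.9]
force: [-0.3, -0.3, -0.1]
grip_width: 0.0525
grasp_force: 0.0
```

Run:
```python
from h import *
from cell import eyes
o=st(); c=eyes.read_camera("wrist"); T=wristT(o,c); np.savez("w1.npz",T=T,**c); cv2.imwrite("pics/w1.png",c["frame"][:,:,::-1])
print(np.round(c["mount"],3).tolist(),c["fx"])
W=cloud(c,T)
hsv=cv2.cvtColor(c["frame"],cv2.COLOR_RGB2HSV)
m=((hsv[...,0]<8)|(hsv[...,0]>172))&(hsv[...,1]>130)&(W[...,2]>.085)
if m.sum()>20:
    v,u=np.nonzero(m);print("px",u.mean(),v.mean());p=W[m][:,:2]*1000;print(cv2.minAreaRect(p.astype(np.float32)),np.median(W[m],0))
```

```text
{'time_s': 1.85, 'tool_pos': [0.5928, -0.0221, 0.2219], 'tool_rot': [-179.9172, 0.0851, 90.9455], 'force': [-0.2617, -0.3013, -0.1323], 'grip_width': 0.0525, 'grasp_force': 0.0}
[[-0.0, -0.962, -0.273, 0.074], [1.0, -0.0, -0.0, -0.001], [-0.0, -0.273, 0.962, -0.161], [0.0, 0.0, 0.0, 1.0]] 314.14200820560944
px 336.8283333333333 252.06666666666666
((593.3801879882812, -7.631679534912109), (163.555419921875, 41.260276794433594), 2.910621166229248) [ 0.59192053 -0.00769684  0.0947109 ]
```

View pics/w1.png

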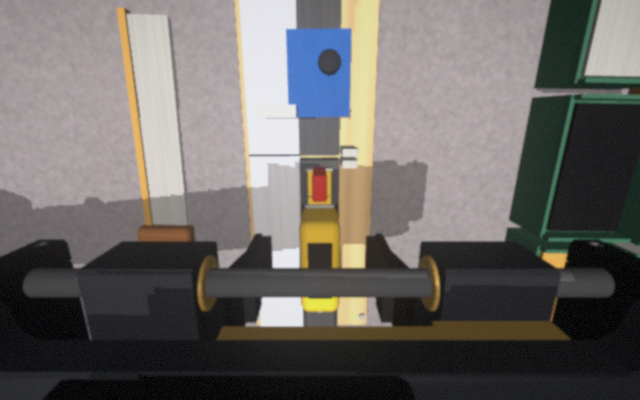

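The wrist view shows the tab at px (319,185), the case mouth at about row 207, the saw slot at about row 155, the stop plate near row 117, and the rail between columns 300 and 342.

Run:
```python
from h import *
c=dict(np.load("w1.npz")); T=c["T"]; W=cloud(c,T); hsv=cv2.cvtColor(c["frame"],cv2.COLOR_RGB2HSV)
v,u=np.mgrid[0:400,0:640]
def sec(n,m):
    p=W[m];p=p[~np.isnan(p[:,0])]; r=cv2.minAreaRect((p[:,:2]*1000).astype(np.float32)); print(n,len(p),np.round(r[0],1),np.round(r[1],1),round(r[2],2),"z",np.round(np.percentile(p[:,2],[5,50,95]),4))
b=lambda a,bb,cc,d:(u>=a)&(u<=bb)&(v>=cc)&(v<=d)
sec("tabtop",b(300,340,160,206)&((hsv[...,0]<8)|(hsv[...,0]>172))&(hsv[...,1]>130)&(W[...,2]>.09))
sec("casetop",b(295,345,200,240)&(W[...,2]>.10))
sec("blue",b(270,360,20,125)&(hsv[...,0]>100)&(hsv[...,0]<130)&(hsv[...,1]>120)&(W[...,2]>.05))
sec("plate",b(240,300,95,125)&(W[...,2]>.045))
# fence edge: rail vs bed by depth per row
F=[];L=[]
for r in list(range(125,150))+list(range(160,195)):
    k=np.where(W[r,240:345,2]>.034)[0]
    if len(k): F.append(W[r,240+k[0],:2]); 
    k=np.where(W[r,200:345,2]>.010)[0]; L.append(W[r,200+k[0],:2])
for n,E in(("fence",F),("boardL",L)):
    l=cv2.fitLine(np.array(E,np.float32),cv2.DIST_HUBER,0,.001,.001).ravel(); print(n,np.degrees(np.arctan2(l[1],l[0]))%180,l[2:])
# dark slot rows on stock bed
g=c["frame"].mean(2)
for x in (255,265,275,285,310,330):
    r=150+np.argmin(g[148:164,x])-2; print("slot",x,r,np.round(W[r,x],4), g[148:164,x].round().tolist() if x==275 else "")
```

```text
tabtop 337 [591.8 -15.8] [11.5 25. ] 0.9 z [0.0926 0.0939 0.0952]
casetop 613 [592.9 -57.2] [35.8 18.3] 1.37 z [0.1006 0.1024 0.1039]
blue 4765 [589.4  88.4] [59.4 79.2] 1.25 z [0.0535 0.0548 0.0561]
plate 680 [549.7  58.3] [44.1 20.1] 0.87 z [0.0542 0.0615 0.063 ]
fence 91.17392 [0.57020515 0.00484799]
boardL 91.43089 [ 0.5058026 -0.0032264]
slot 255 155 [0.5184 0.0045 0.023 ] 
slot 265 155 [0.53   0.0048 0.024 ] 
slot 275 155 [0.5413 0.0049 0.0233] [235.0, 236.0, 237.0, 236.0, 234.0, 224.0, 182.0, 154.0, 190.0, 224.0, 234.0, 235.0, 236.0, 236.0, 230.0, 212.0]
slot 285 155 [0.5528 0.0052 0.0239] 
slot 310 159 [0.5816 0.0026 0.0341] 
slot 330 159 [0.6037 0.0032 0.0357]
```

>>> {"method": "servo_tool", "body": {
  "series": [
    [[0.018,-0.001,0.1,0,0,-0.001,0.6],[0.018,-0.001,0.2,0,0,-0.001,0.6],[0.018,-0.001,0.3,0,0,-0.001,0.6],[0.018,-0.001,0.4,0,0,-0.001,0.6],[0.018,-0.001,0.47,0,0,-0.001,0.6],[0.018,-0.001,0.52,0,0,-0.001,0.6],[0.018,-0.001,0.52,0,0,-0.001,0.6],[0.018,-0.001,0.52,0,0,-0.001,0.6]]
  ]
}}

```text
time_s: 2.57
tool_pos: [0.592, -0.0161, 0.0661]
tool_rot: [-179.9, 0.0, 91.1]
force: [-0.4, 0.6, 0.7]
grip_width: 0.0524
grasp_force: 0.0
```

Now close on the tab.

>>> {"method": "servo_tool", "body": {
  "grip_force": 35,
  "series": [
    [[0,0,0,0,0,0,0],[0,0,0,0,0,0,0],[0,0,0,0,0,0,0],[0,0,0,0,0,0,0],[0,0,0,0,0,0,0],[0,0,0,0,0,0,0],[0,0,0,0,0,0,0],[0,0,0,0,0,0,0]]
  ]
}}

```text
time_s: 3.23
tool_pos: [0.5933, -0.0138, 0.0667]
tool_rot: [179.9, 0.0, 91.3]
force: [0.7, -0.3, 0.3]
grip_width: 0.0135
grasp_force: 35.0
```

>>> {"method": "servo_tool", "body": {
  "series": [
    [[0.01,0,0,0,0,0,0],[0.03,0,0,0,0,0,0],[0.05,0,0,0,0,0,0],[0.07,0,0,0,0,0,0],[0.09,0,0,0,0,0,0],[0.11,0,0,0,0,0,0],[0.13,0,0,0,0,0,0],[0.145,0,0,0,0,0,0],[0.16,0,0,0,0,0,0],[0.175,0,0,0,0,0,0],[0.19,0,0,0,0,0,0],[0.205,0,0,0,0,0,0]]
  ]
}}

```text
time_s: 4.23
tool_pos: [0.5921, 0.0426, 0.0667]
tool_rot: [180.0, 0.4, 91.2]
force: [0.5, -9.6, 2.5]
grip_width: 0.0139
grasp_force: 35.0
```

>>> {"method": "servo_tool", "body": {
  "series": [
    [[0.02,0,0,0,0,0,0],[0.04,0,0,0,0,0,0],[0.06,0,0,0,0,0,0],[0.08,0,0,0,0,0,0],[0.1,0,0,0,0,0,0],[0.12,0,0,0,0,0,0],[0.14,0,0,0,0,0,0],[0.16,0,0,0,0,0,0],[0.18,0,0,0,0,0,0],[0.2,0,0,0,0,0,0],[0.22,0,0,0,0,0,0],[0.24,0,0,0,0,0,0]]
  ]
}}

```text
time_s: 5.23
tool_pos: [0.5904, 0.1135, 0.0667]
tool_rot: [-180.0, 0.5, 91.1]
force: [0.9, -11.2, 4.5]
grip_width: 0.0135
grasp_force: 35.0
```

>>> {"method": "servo_tool", "body": {
  "series": [
    [[0.01,0,0,0,0,0,0],[0.02,0,0,0,0,0,0],[0.03,0,0,0,0,0,0],[0.04,0,0,0,0,0,0],[0.04,0,0,0,0,0,0],[0.04,0,0,0,0,0,0]]
  ]
}}

```text
time_s: 5.73
tool_pos: [0.5902, 0.1265, 0.0667]
tool_rot: [-180.0, 0.4, 91.1]
force: [0.9, -9.5, 3.8]
grip_width: 0.0138
grasp_force: 35.0
```

Run:
```python
from h import *
from cell import eyes
o=st(); c=eyes.read_camera("wrist"); T=wristT(o,c); np.savez("w2.npz",T=T,**c); cv2.imwrite("pics/w2.png",c["frame"][:,:,::-1])
t=eyes.read_camera("top"); np.savez("t2.npz",**t)
cv2.imwrite("pics/t2.png",cv2.resize(t["frame"][100:190,190:400,::-1],None,fx=3.8,fy=3.8,interpolation=cv2.INTER_CUBIC))
```

```text
{'time_s': 5.7333, 'tool_pos': [0.5902, 0.1265, 0.0667], 'tool_rot': [-179.9786, 0.3862, 91.1428], 'force': [0.917, -9.5379, 3.8353], 'grip_width': 0.0138, 'grasp_force': 35.0088}
```

View pics/w2.png

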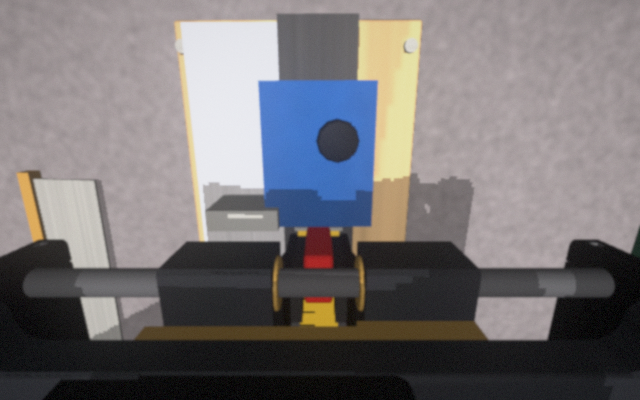

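The wrist view shows the tab at px (318,250) held and touching the blue stop. The stop's front edge is at row 226, its plate at (243,215), and the board's end at row 21.

Run:
```python
from h import *
v,u=np.mgrid[0:400,0:640]
b=lambda a,bb,cc,d:(u>=a)&(u<=bb)&(v>=cc)&(v<=d)
c=dict(np.load("w2.npz"));W=cloud(c,c["T"]);hsv=cv2.cvtColor(c["frame"],cv2.COLOR_RGB2HSV)
def sec(n,m,W):
    p=W[m];p=p[~np.isnan(p[:,0])]; r=cv2.minAreaRect((p[:,:2]*1000).astype(np.float32)); print(n,len(p),np.round(r[0],1),np.round(r[1],1),round(r[2],2),"z",np.round(np.percentile(p[:,2],[5,50,95]),4))
bl=lambda h:(h[...,0]>100)&(h[...,0]<130)&(h[...,1]>120)
sec("blue",b(250,390,70,235)&bl(hsv)&(W[...,2]>.045),W)
sec("plate",b(200,276,190,235)&(W[...,2]>.05),W)
m=b(180,420,10,60)&(W[...,2]>.01)
# board end
e=[W[10+np.where(W[10:60,x,2]>.01)[0][0],x] for x in list(range(190,270,8))+list(range(365,415,8))]; print("end y",np.round(np.median(np.array(e),0),4))
c=dict(np.load("t2.npz"));W=cloud(c);hsv=cv2.cvtColor(c["frame"],cv2.COLOR_RGB2HSV)
sec("blueTop",b(190,290,110,175)&bl(hsv)&(W[...,2]>.045),W)
for n,h in(("top0.npz",0),("t2.npz",1)):
    c=dict(np.load(n));hs=cv2.cvtColor(c["frame"],cv2.COLOR_RGB2HSV); m=bl(hs)&b(190,295,110,175);vv,uu=np.nonzero(m);print(n,uu.min(),uu.max(),vv.min(),vv.max(),np.median(uu))
```

```text
blue 14348 [587.5 176.7] [60.5 80.3] 1.36 z [0.0539 0.055  0.0561]
plate 2015 [545.1 146.9] [40.  21.9] 1.84 z [0.0538 0.0617 0.0629]
end y [0.5476 0.2532 0.0157]
blueTop 5 [563.  213.7] [5.  2.2] 7.93 z [0.0559 0.0581 0.0603]
top0.npz 250 279 130 151 265.0
t2.npz 216 217 149 151 217.0
```

View pics/t2.png

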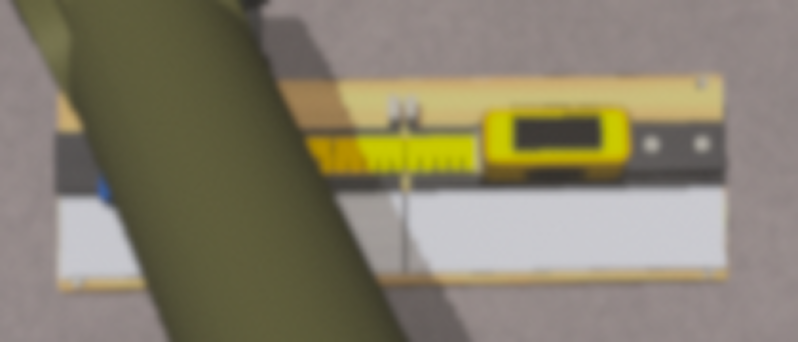

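The red line isn't out yet in this top view (mouth at about px 482). The stop face is at about 131 mm, so roughly 19 mm remain.

>>> {"method": "servo_tool", "body": {
  "series": [
    [[0.01,0,0,0,0,0,0],[0.02,0,0,0,0,0,0],[0.03,0,0,0,0,0,0],[0.04,0,0,0,0,0,0],[0.047,0,0,0,0,0,0],[0.053,0,0,0,0,0,0],[0.053,0,0,0,0,0,0],[0.053,0,0,0,0,0,0]]
  ]
}}

```text
time_s: 6.5
tool_pos: [0.5898, 0.1419, 0.0668]
tool_rot: [-180.0, 0.4, 91.1]
force: [-0.1, -10.4, 4.8]
grip_width: 0.0135
grasp_force: 35.0
```

```bash
cat >> h.py <<'E'
def chk(k):
    from cell import eyes
    v,u=np.mgrid[0:400,0:640]
    o=st(); c=eyes.read_camera("wrist"); W=cloud(c,wristT(o,c));hsv=cv2.cvtColor(c["frame"],cv2.COLOR_RGB2HSV); h=hsv
    t=eyes.read_camera("top"); np.savez(f"t{k}.npz",**t); cv2.imwrite(f"pics/t{k}.png",cv2.resize(t["frame"][125:155,270:370,::-1],None,fx=8,fy=8,interpolation=cv2.INTER_CUBIC))
    def sec(n,m):
        p=W[m];p=p[~np.isnan(p[:,0])]; r=cv2.minAreaRect((p[:,:2]*1000).astype(np.float32)); print(n,len(p),np.round(r[0],1),np.round(r[1],1),round(r[2],2))
    sec("blue",(v<240)&(u>240)&(u<400)&(h[...,0]>100)&(h[...,0]<130)&(h[...,1]>120)&(W[...,2]>.045))
    e=[]
    for x in list(range(200,262,8)):
        k=np.where(W[:120,x,2]>.01)[0]
        if len(k): e.append(W[k[0],x])
    print("end",np.round(np.median(e,0),4))
E
python3 -c "
from h import *
chk(3)"
```

```text
{'time_s': 6.5, 'tool_pos': [0.5898, 0.1419, 0.0668], 'tool_rot': [-179.9666, 0.4283, 91.1225], 'force': [-0.0909, -10.3609, 4.7949], 'grip_width': 0.0135, 'grasp_force': 35.0081}
blue 14382 [587.1 192.1] [60.8 80.1] 1.11
end [0.5309 0.2528 0.0157]
```

View pics/t3.png

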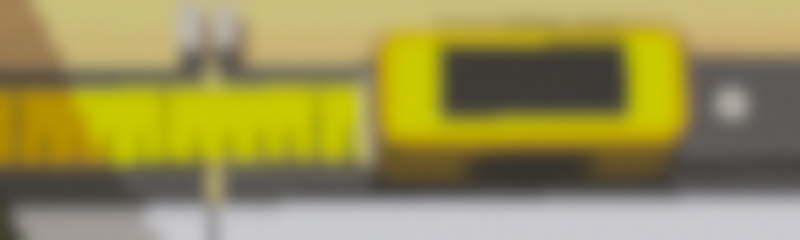

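The red line is still not out (the mouth lip is at crop px 368), and the stop face is at about 146.5 mm. I'll draw another 3.4 mm.

>>> {"method": "servo_tool", "body": {
  "series": [
    [[0.004,0,0,0,0,0,0],[0.008,0,0,0,0,0,0],[0.0115,0,0,0,0,0,0],[0.0115,0,0,0,0,0,0],[0.0115,0,0,0,0,0,0]]
  ]
}}

```text
time_s: 7.02
tool_pos: [0.5897, 0.1449, 0.0667]
tool_rot: [-179.9, 0.5, 91.1]
force: [-0.8, -10.9, 5.1]
grip_width: 0.0137
grasp_force: 35.0
```

```bash
python3 -c "
from h import *
chk(4)
for k in (3,4):
    f=np.load(f't{k}.npz')['frame'];print(f[136:147,312:322].mean(0).round().astype(int).tolist())"
```

```text
{'time_s': 7.0167, 'tool_pos': [0.5897, 0.1449, 0.0667], 'tool_rot': [-179.9499, 0.4579, 91.1052], 'force': [-0.7658, -10.8977, 5.1073], 'grip_width': 0.0137, 'grasp_force': 35.01}
blue 14369 [587.  195.1] [60.6 80.1] 1.1
end [0.5305 0.2531 0.0151]
[[175, 174, 21], [170, 168, 32], [171, 168, 70], [166, 158, 96], [150, 136, 88], [147, 127, 57], [157, 136, 22], [164, 148, 15], [166, 154, 14], [167, 156, 13]]
[[175, 173, 21], [177, 165, 36], [178, 149, 74], [167, 135, 98], [149, 124, 90], [147, 124, 58], [157, 136, 23], [164, 149, 15], [166, 154, 14], [167, 156, 13]]
```

View pics/t4.png

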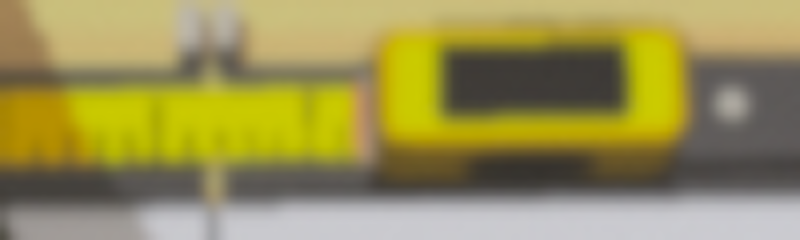

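Red now shows at the mouth (crop px 360) and the face is at about 149.4 mm. One last fine nudge.

>>> {"method": "servo_tool", "body": {
  "series": [
    [[0.001,0,0,0,0,0,0],[0.0025,0,0,0,0,0,0],[0.0025,0,0,0,0,0,0],[0.0025,0,0,0,0,0,0],[0.0025,0,0,0,0,0,0]]
  ]
}}

```text
time_s: 7.53
tool_pos: [0.5897, 0.1454, 0.0667]
tool_rot: [-179.9, 0.5, 91.1]
force: [-1.2, -10.6, 5.5]
grip_width: 0.0138
grasp_force: 35.0
```

```bash
python3 -c "
from h import *
chk(5)
for k in (2,3,4,5):
    f=np.load(f't{k}.npz')['frame'].astype(int);print(f[136:145,311:322].mean(0).round().astype(int)[:,1].tolist())"
```

```text
{'time_s': 7.5333, 'tool_pos': [0.5897, 0.1454, 0.0667], 'tool_rot': [-179.9456, 0.4785, 91.0937], 'force': [-1.2171, -10.5796, 5.5157], 'grip_width': 0.0138, 'grasp_force': 35.0114}
blue 14373 [586.9 195.6] [60.6 80. ] 1.04
end [0.5305 0.253  0.0151]
[183, 187, 191, 187, 170, 144, 135, 148, 163, 170, 171]
[190, 188, 182, 180, 168, 144, 136, 149, 163, 170, 172]
[190, 186, 177, 158, 141, 131, 133, 149, 164, 170, 173]
[189, 183, 173, 153, 138, 130, 132, 148, 164, 170, 172]
```

The red line is now fully out (its signal is about 4 mm wide) and the face is at 150 mm. Next I ease the blade home while holding the tab.

>>> {"method": "servo_tool", "body": {
  "series": [
    [[-0.01,0,0,0,0,0,0],[-0.03,0,0,0,0,0,0],[-0.06,0,0,0,0,0,0],[-0.09,0,0,0,0,0,0],[-0.12,0,0,0,0,0,0],[-0.15,0,0,0,0,0,0],[-0.18,0,0,0,0,0,0],[-0.21,0,0,0,0,0,0],[-0.24,0,0,0,0,0,0],[-0.27,0,0,0,0,0,0],[-0.3,0,0,0,0,0,0],[-0.33,0,0,0,0,0,0]]
  ]
}}

```text
time_s: 8.63
tool_pos: [0.5919, 0.0501, 0.0667]
tool_rot: [180.0, 0.1, 91.2]
force: [1.3, -4.9, 1.5]
grip_width: 0.0134
grasp_force: 35.0
```

>>> {"method": "servo_tool", "body": {
  "series": [
    [[-0.03,0,0,0,0,0,0],[-0.06,0,0,0,0,0,0],[-0.09,0,0,0,0,0,0],[-0.12,0,0,0,0,0,0],[-0.15,0,0,0,0,0,0],[-0.175,0,0,0,0,0,0],[-0.195,0,0,0,0,0,0],[-0.21,0,0,0,0,0,0],[-0.22,0,0,0,0,0,0],[-0.224,0,0,0,0,0,0],[-0.224,0,0,0,0,0,0],[-0.224,0,0,0,0,0,0]]
  ]
}}

```text
time_s: 9.63
tool_pos: [0.5933, -0.0138, 0.0667]
tool_rot: [179.9, -0.0, 91.4]
force: [1.8, -0.2, 0.5]
grip_width: 0.0138
grasp_force: 35.0
```

>>> {"method": "servo_tool", "body": {
  "series": [
    [[-0.004,0,0,0,0,0,0],[-0.006,0,0,0,0,0,0],[-0.006,0,0,0,0,0,0],[-0.006,0,0,0,0,0,0]]
  ]
}}

```text
time_s: 9.97
tool_pos: [0.5933, -0.0138, 0.0667]
tool_rot: [179.9, -0.1, 91.4]
force: [3.5, 4.0, 0.6]
grip_width: 0.0137
grasp_force: 35.0
```

The blade is hard against its home stop. Release and rise.

>>> {"method": "servo_tool", "body": {
  "series": [
    [[0,0,0,0,0,0,0.2],[0,0,0,0,0,0,0.4],[0,0,0,0,0,0,0.55],[0,0,0,0,0,0,0.55],[0,0,0,0,0,0,0.55],[0,0,-0.1,0,0,0,0.55],[0,0,-0.24,0,0,0,0.55],[0,0,-0.38,0,0,0,0.7],[0,0,-0.52,0,0,0,0.8],[0,0,-0.52,0,0,0,0.8],[0,0,-0.52,0,0,0,0.8]]
  ]
}}

```text
time_s: 10.88
tool_pos: [0.5946, -0.0163, 0.2258]
tool_rot: [179.7, 0.1, 91.3]
force: [-0.2, -0.3, -0.9]
grip_width: 0.0651
grasp_force: 0.0
```

Run:
```python
from h import *
from cell import eyes
v,u=np.mgrid[0:400,0:640]
o=st(); c=eyes.read_camera("wrist"); W=cloud(c,wristT(o,c));h=cv2.cvtColor(c["frame"],cv2.COLOR_RGB2HSV)
t=eyes.read_camera("top"); np.savez("t6.npz",**t)
def sec(n,m,W):
    p=W[m];p=p[~np.isnan(p[:,0])]
    if len(p)<5: print(n,len(p)); return
    r=cv2.minAreaRect((p[:,:2]*1000).astype(np.float32)); print(n,len(p),np.round(r[0],1),np.round(r[1],1),round(r[2],2),np.round(np.median(p[:,2]),4))
sec("tab",(abs(u-320)<25)&(v<206)&((h[...,0]<8)|(h[...,0]>172))&(h[...,1]>130)&(W[...,2]>.09),W)
sec("blue",(v<240)&(u>240)&(u<400)&(h[...,0]>100)&(h[...,0]<130)&(h[...,1]>120)&(W[...,2]>.045),W)
Wt=cloud(t); m=(u>135)&(u<190)&(v>105)&(v<225)&(Wt[...,2]>.03); m=cv2.erode(m.astype(np.uint8),np.ones((3,3)))>0
sec("profile(eroded)",m,Wt)
p=Wt[m][:,:2]; l=cv2.fitLine(p.astype(np.float32),cv2.DIST_L2,0,.01,.01).ravel(); print(np.degrees(np.arctan2(l[1],l[0])))
row(o["tool_pos"],o["tool_rot"][2],[.526,.3704,.2],174.5)
row(o["tool_pos"],o["tool_rot"][2],[.46,.26,.2],174.5)
```

```text
{'time_s': 10.8833, 'tool_pos': [0.5946, -0.0163, 0.2258], 'tool_rot': [179.6644, 0.0722, 91.2893], 'force': [-0.2115, -0.2553, -0.8502], 'grip_width': 0.0651, 'grasp_force': 0.0}
tab 315 [591.7 -15.7] [11.6 24.1] 1.33 0.0939
blue 333 [591.9 157.1] [52.3  4.2] 1.31 0.0543
profile(eroded) 995 [525.4 369.4] [ 38.9 234.2] 85.02 0.0404
-4.855285
row [1.2938, -0.1995, 0.0861] [0.0, 0.0, -0.4623]
row [0.9308, -0.4277, 0.0861] [0.0, 0.0, -0.4623]
```

The tab reads home, and the profile's centre is at (0.525, 0.369) with its axis at −4.9°. Move over it.

>>> {"method": "servo_tool", "body": {
  "series": [
    [[1,-0.17,0,0,0,-0.46,1],[1,-0.17,0,0,0,-0.46,1],[1,-0.17,0,0,0,-0.46,1],[1,-0.17,0,0,0,-0.46,1],[1,-0.17,0,0,0,-0.46,1],[1,-0.17,0,0,0,-0.46,1],[1,-0.17,0,0,0,-0.46,1],[1,-0.17,0,0,0,-0.46,1],[1,-0.17,0,0,0,-0.46,1],[1,-0.17,0,0,0,-0.46,1],[1,-0.17,0,0,0,-0.46,1],[1,-0.17,0,0,0,-0.46,1]]
  ]
}}

```text
time_s: 11.98
tool_pos: [0.5339, 0.2819, 0.2199]
tool_rot: [-179.9, -0.2, 174.5]
force: [-0.2, 0.5, 0.7]
grip_width: 0.087
grasp_force: 0.0
```

>>> {"method": "servo_tool", "body": {
  "series": [
    [[0,0,0,0,0,0,1],[0,0,0,0,0,0,1]]
  ]
}}

```text
time_s: 12.15
tool_pos: [0.5343, 0.2819, 0.2206]
tool_rot: [-179.9, -0.2, 174.0]
force: [0.1, 0.3, 0.1]
grip_width: 0.0874
grasp_force: 0.0
```

Run:
```python
from h import *
o=st()
row(o["tool_pos"],o["tool_rot"][2],[.5255,.3697,.2258],175.1)
t=dict(np.load("t6.npz"));W=cloud(t);v,u=np.mgrid[0:400,0:640]
h=cv2.cvtColor(t["frame"],cv2.COLOR_RGB2HSV)
m=(h[...,0]>100)&(h[...,0]<130)&(h[...,1]>120)&(u>190)&(u<300)&(v>110)&(v<175)
p=W[m];print("blue",len(p),cv2.minAreaRect((p[:,:2]*1000).astype(np.float32)))
```

```text
{'time_s': 12.15, 'tool_pos': [0.5343, 0.2819, 0.2206], 'tool_rot': [-179.9224, -0.169, 173.9866], 'force': [0.0582, 0.2896, 0.0744], 'grip_width': 0.0874, 'grasp_force': 0.0}
row [0.0599, 0.2881, -0.0173] [-0.0, 0.0, -0.0062]
blue 589 ((585.9755249023438, 195.27435302734375), (57.39840316772461, 79.08997344970703), 0.5094034075737)
```

>>> {"method": "servo_tool", "body": {
  "series": [
    [[0.06,0.29,0,0,0,-0.006,1],[0.06,0.29,0,0,0,-0.006,1],[0.06,0.29,0.1,0,0,-0.006,1],[0.06,0.29,0.22,0,0,-0.006,1],[0.06,0.29,0.34,0,0,-0.006,1],[0.06,0.29,0.45,0,0,-0.006,1],[0.06,0.29,0.55,0,0,-0.006,1],[0.06,0.29,0.62,0,0,-0.006,1],[0.06,0.29,0.66,0,0,-0.006,1],[0.06,0.29,0.66,0,0,-0.006,1],[0.06,0.29,0.66,0,0,-0.006,1]]
  ]
}}

```text
time_s: 13.07
tool_pos: [0.5259, 0.371, 0.0244]
tool_rot: [-180.0, -0.0, 175.2]
force: [0.0, -0.3, 0.3]
grip_width: 0.0871
grasp_force: 0.0
```

>>> {"method": "servo_tool", "body": {
  "grip_force": 45,
  "series": [
    [[0,0,0.01,0,0,0,1],[0,0,0.01,0,0,0,0],[0,0,0.01,0,0,0,0],[0,0,0.01,0,0,0,0],[0,0,0.01,0,0,0,0],[0,0,0.01,0,0,0,0],[0,0,0.01,0,0,0,0],[0,0,0.01,0,0,0,0],[0,0,0.01,0,0,0,0]]
  ]
}}

```text
time_s: 13.82
tool_pos: [0.5261, 0.3709, 0.0215]
tool_rot: [-180.0, -0.0, 175.2]
force: [0.7, -0.1, 0.2]
grip_width: 0.0415
grasp_force: 0.0
```

>>> {"method": "servo_tool", "body": {
  "series": [
    [[0,0,0,0,0,0,0],[0,0,0,0,0,0,0],[0,0,-0.05,0,0,0,0],[0,0,-0.15,0,0,0,0],[0,0,-0.27,0,0,0,0],[0,0,-0.39,0,0,0,0],[0,0,-0.45,0,0,0,0],[0,0,-0.45,0,0,0,0]]
  ]
}}

```text
time_s: 14.48
tool_pos: [0.5277, 0.3732, 0.1623]
tool_rot: [179.7, 0.4, 175.2]
force: [0.2, 0.9, -2.8]
grip_width: 0.0395
grasp_force: 45.0
```

Run:
```python
from h import *
o=st()
# final grip pose (grip at profile centre): bed (-24,20) staged higher
O=np.array([.5703,.0053]);B=R.from_euler("z",1.3,degrees=True).as_matrix()[:2,:2]
t=O+B@np.array([-.026,.022]); print(t)
row(o["tool_pos"],o["tool_rot"][2],[*t,.16],91.3)
```

```text
{'time_s': 14.4833, 'tool_pos': [0.5277, 0.3732, 0.1623], 'tool_rot': [179.7011, 0.376, 175.2102], 'force': [0.1647, 0.9209, -2.7935], 'grip_width': 0.0395, 'grasp_force': 44.9835}
[0.54380757 0.02670447]
row [-0.1499, -1.1466, 0.0078] [-0.0, -0.0, 0.4662]
```

>>> {"method": "servo_tool", "body": {
  "series": [
    [[-0.012,-0.08,0,0,0,0.035,0],[-0.024,-0.16,0,0,0,0.07,0],[-0.036,-0.24,0,0,0,0.105,0],[-0.048,-0.32,0,0,0,0.14,0],[-0.06,-0.4,0,0,0,0.175,0],[-0.072,-0.48,0,0,0,0.21,0],[-0.084,-0.56,0,0,0,0.245,0],[-0.096,-0.64,0,0,0,0.28,0],[-0.108,-0.72,0,0,0,0.315,0],[-0.12,-0.8,0,0,0,0.35,0],[-0.13,-0.88,0,0,0,0.385,0],[-0.14,-0.95,0,0,0,0.42,0]]
  ]
}}

```text
time_s: 15.48
tool_pos: [0.5425, 0.0811, 0.1546]
tool_rot: [-179.8, 0.0, 99.2]
force: [0.1, -0.4, -4.7]
grip_width: 0.0397
grasp_force: 45.0
```

>>> {"method": "servo_tool", "body": {
  "series": [
    [[0,0,0,0,0,0.03,0],[0,0,0,0,0,0.046,0],[0,0,0,0,0,0.046,0],[0,0,0,0,0,0.046,0]]
  ]
}}

```text
time_s: 15.82
tool_pos: [0.5429, 0.0833, 0.1552]
tool_rot: [-179.9, 0.0, 91.4]
force: [-0.3, -0.4, -4.2]
grip_width: 0.0397
grasp_force: 45.0
```

```bash
cat >> h.py <<'E'
def prof(save=None):
    from cell import eyes
    v,u=np.mgrid[0:400,0:640]
    o=st(); c=eyes.read_camera("wrist"); T=wristT(o,c); W=cloud(c,T); np.savez("wl.npz",T=T,**c)
    if save: cv2.imwrite(save,c["frame"][:,:,::-1])
    return o,c,W
E
python3 - <<'E'
from h import *
o,c,W=prof("pics/w7.png")
row(o["tool_pos"],o["tool_rot"][2],[.5438,.0267,.16],91.3)
for r in range(20,240,12): 
    print(r,np.round(W[r,200:330:10,2]*1000).tolist())
E
```

```text
{'time_s': 15.8167, 'tool_pos': [0.5429, 0.0833, 0.1552], 'tool_rot': [-179.8542, 0.0107, 91.4233], 'force': [-0.3034, -0.4354, -4.1563], 'grip_width': 0.0397, 'grasp_force': 44.9836}
row [-0.1888, -0.0016, -0.016] [0.0, -0.0, 0.0007]
20 [-2.0, -1.0, -1.0, -2.0, -2.0, -2.0, -1.0, -2.0, 172.0, 173.0, 173.0, 164.0, 164.0]
32 [-2.0, -1.0, 0.0, -2.0, -1.0, -2.0, -1.0, -1.0, 173.0, 173.0, 172.0, 164.0, 164.0]
44 [-1.0, -1.0, -1.0, -0.0, -1.0, -1.0, -3.0, -1.0, 172.0, 172.0, 173.0, 165.0, 164.0]
56 [-2.0, -1.0, -2.0, -2.0, -2.0, -1.0, -1.0, -1.0, 172.0, 173.0, 173.0, 166.0, 165.0]
68 [-1.0, -2.0, -0.0, -1.0, -1.0, -2.0, -2.0, -3.0, 172.0, 172.0, 172.0, 164.0, 165.0]
80 [-1.0, -1.0, 0.0, -2.0, -1.0, -2.0, -1.0, -0.0, nan, 173.0, 172.0, 165.0, 165.0]
92 [0.0, -2.0, 1.0, -1.0, -2.0, -1.0, -2.0, -1.0, 173.0, 173.0, 171.0, 164.0, 165.0]
104 [-0.0, -2.0, -2.0, -1.0, -0.0, -1.0, -2.0, -1.0, 173.0, 173.0, 174.0, 165.0, 165.0]
116 [-1.0, 1.0, -1.0, -1.0, -1.0, -1.0, -1.0, -1.0, 173.0, 172.0, 173.0, 165.0, 164.0]
128 [7.0, -1.0, -1.0, -2.0, -0.0, -1.0, -1.0, -2.0, 173.0, 173.0, 173.0, 164.0, 165.0]
140 [6.0, -1.0, -1.0, -1.0, -0.0, -1.0, -1.0, -1.0, 172.0, 172.0, 172.0, 163.0, 163.0]
152 [6.0, -1.0, -1.0, -1.0, -1.0, -2.0, -1.0, -0.0, 173.0, 173.0, 173.0, 165.0, 165.0]
164 [6.0, -1.0, -2.0, -1.0, -0.0, -1.0, -1.0, 0.0, 173.0, 174.0, 172.0, 165.0, 166.0]
176 [6.0, 0.0, -1.0, -2.0, -0.0, -1.0, 0.0, -1.0, 172.0, 173.0, 173.0, 166.0, 165.0]
188 [6.0, -1.0, 0.0, -1.0, -1.0, -0.0, -1.0, -2.0, 173.0, 173.0, 173.0, 165.0, 165.0]
200 [6.0, -1.0, -0.0, -1.0, -0.0, -1.0, -1.0, -1.0, 174.0, 173.0, 173.0, 164.0, 165.0]
212 [7.0, -1.0, 1.0, -1.0, -1.0, -1.0, -0.0, -0.0, 173.0, 172.0, 172.0, 165.0, 165.0]
224 [6.0, -1.0, -1.0, -1.0, -0.0, -1.0, -2.0, -1.0, 173.0, 173.0, 173.0, 165.0, 165.0]
236 [5.0, 0.0, -2.0, -1.0, -1.0, -0.0, 1.0, 159.0, 174.0, 174.0, 172.0, 165.0, 164.0]
```

View pics/w7.png

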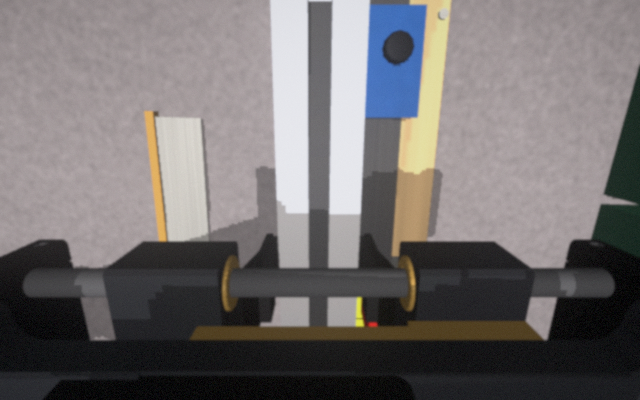

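The profile is held level (px 270–368, top at 172 mm) with its end out of frame; the stop is at (393,60). I'll move to about 10 mm short of the stop and 6 mm off the fence, then lower.

>>> {"method": "servo_tool", "body": {
  "series": [
    [[-0.06,0,0,0,0,0,0],[-0.13,0,0,0,0,0,0],[-0.19,-0.002,0,0,0,0,0],[-0.19,-0.002,0.06,0,0,0,0],[-0.19,-0.002,0.13,0,0,0,0],[-0.19,-0.002,0.2,0,0,0,0],[-0.19,-0.002,0.26,0,0,0,0],[-0.19,-0.002,0.3,0,0,0,0],[-0.19,-0.002,0.33,0,0,0,0],[-0.19,-0.002,0.34,0,0,0,0],[-0.19,-0.002,0.34,0,0,0,0]]
  ]
}}

```text
time_s: 16.78
tool_pos: [0.5444, 0.0266, 0.0541]
tool_rot: [-179.9, -0.0, 91.4]
force: [0.3, -0.4, -3.2]
grip_width: 0.0397
grasp_force: 45.0
```

Run:
```python
from h import *
o,c,W=prof("pics/w8.png")
z=W[...,2]
# profile end, edges, stop
m=(z>.064)&(z<.08); v,u=np.mgrid[0:400,0:640]; m&=(v<235)&(u>180)&(u<380)
p=W[m]; r=cv2.minAreaRect((p[:,:2]*1000).astype(np.float32)); print("prof",r,np.median(p[:,2]))
cols=np.unique(u[m]); print(cols.min(),cols.max(),v[m].min())
R_=[];L_=[]
for rr in range(v[m].min()+8,225,3):
    k=np.where(m[rr])[0]; R_.append(W[rr,k[-1],:2]); L_.append(W[rr,k[0],:2])
for E in (R_,L_):
    l=cv2.fitLine(np.array(E,np.float32),cv2.DIST_HUBER,0,.001,.001).ravel(); print(np.degrees(np.arctan2(l[1],l[0]))%180,l[2:])
h=cv2.cvtColor(c["frame"],cv2.COLOR_RGB2HSV)
mb=(h[...,0]>100)&(h[...,0]<130)&(h[...,1]>120)&(z>.045)&(v<240)&(u>240)&(u<450); p=W[mb]; print("blue",cv2.minAreaRect((p[:,:2]*1000).astype(np.float32)))
```

```text
{'time_s': 16.7833, 'tool_pos': [0.5444, 0.0266, 0.0541], 'tool_rot': [-179.9422, -0.0108, 91.3517], 'force': [0.3352, -0.4428, -3.1643], 'grip_width': 0.0397, 'grasp_force': 44.9833}
prof ((541.806884765625, 93.3796615600586), (40.31156921386719, 105.41605377197266), 1.1315090656280518) 0.07142766571217532
270 369 0
91.052895 [0.56152266 0.0983013 ]
91.17591 [0.5219869 0.0972395]
blue ((0.0, 0.0), (0.0, 0.0), 0.0)
```

View pics/w8.png

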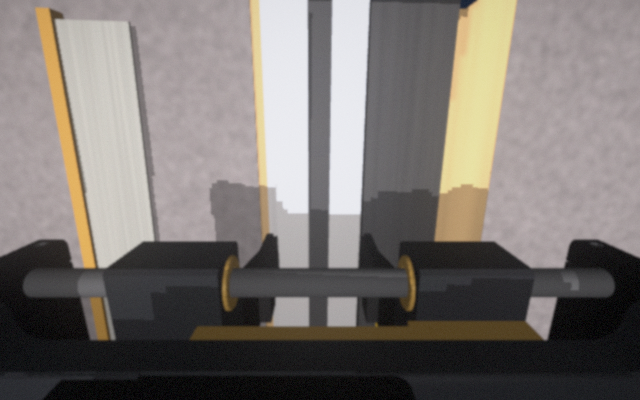

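The view shows the profile's top at px 250–370, parallel to the fence (91.1° against 91.2°), about 7 mm above the bed and 6.7 mm off the fence. Lower it, then bring it close.

>>> {"method": "servo_tool", "body": {
  "series": [
    [[0.005,0.006,0.01,0,0,0,0],[0.01,0.012,0.02,0,0,0,0],[0.015,0.016,0.022,0,0,0,0],[0.015,0.016,0.022,0,0,0,0],[0.015,0.016,0.022,0,0,0,0]]
  ]
}}

```text
time_s: 17.25
tool_pos: [0.5496, 0.0312, 0.0481]
tool_rot: [180.0, -0.0, 91.3]
force: [-0.8, -0.5, -3.2]
grip_width: 0.0395
grasp_force: 45.0
```

>>> {"method": "servo_tool", "body": {
  "series": [
    [[0.002,0,0,0,0,0,0],[0.004,0,0,0,0,0,0],[0.004,0,0,0,0,0,0],[0.004,0,0,0,0,0,0]]
  ]
}}

```text
time_s: 17.58
tool_pos: [0.5494, 0.0322, 0.048]
tool_rot: [180.0, 0.0, 91.3]
force: [-0.0, 0.3, -3.5]
grip_width: 0.0393
grasp_force: 45.0
```

Run:
```python
from h import *
from cell import eyes
o=st(); t=eyes.read_camera("top"); s=eyes.read_camera("side"); np.savez("t9.npz",**t); np.savez("s9.npz",**s)
h=cv2.cvtColor(t["frame"],cv2.COLOR_RGB2HSV);v,u=np.mgrid[0:400,0:640]
m=(h[...,0]>100)&(h[...,0]<130)&(h[...,1]>120)&(u>190)&(u<300)&(v>110)&(v<175);print(m.sum())
a=t["frame"][100:190,195:390,::-1]; a=cv2.resize(a,(800,369),interpolation=cv2.INTER_CUBIC)
h=cv2.cvtColor(s["frame"],cv2.COLOR_RGB2HSV); m=(h[...,0]>105)&(h[...,0]<125)&(h[...,1]>150)&(u<400)&(v>150); vv,uu=np.nonzero(m); print(np.median(uu),np.median(vv))
```

```text
{'time_s': 17.5833, 'tool_pos': [0.5494, 0.0322, 0.048], 'tool_rot': [179.9939, 0.0069, 91.3112], 'force': [-0.0045, 0.2771, -3.4513], 'grip_width': 0.0393, 'grasp_force': 44.9835}
588
236.5 242.0
```

>>> {"method": "servo_tool", "body": {
  "series": [
    [[0.0015,0,0,0,0,0,0],[0.003,0,0,0,0,0,0],[0.003,0,0,0,0,0,0],[0.003,0,0,0,0,0,0]]
  ]
}}

```text
time_s: 18.02
tool_pos: [0.5493, 0.0331, 0.0479]
tool_rot: [-180.0, 0.0, 91.3]
force: [-0.4, 0.6, -3.7]
grip_width: 0.0396
grasp_force: 45.0
```

>>> {"method": "servo_tool", "body": {
  "series": [
    [[0.001,0,0,0,0,0,0],[0.002,0,0,0,0,0,0],[0.002,0,0,0,0,0,0],[0.002,0,0,0,0,0,0]]
  ]
}}

```text
time_s: 18.35
tool_pos: [0.5494, 0.0337, 0.0479]
tool_rot: [-180.0, 0.0, 91.3]
force: [0.4, -0.5, -4.1]
grip_width: 0.0398
grasp_force: 45.0
```

>>> {"method": "servo_tool", "body": {
  "series": [
    [[0.001,0,0,0,0,0,0],[0.0015,0,0,0,0,0,0],[0.0015,0,0,0,0,0,0],[0.0015,0,0,0,0,0,0]]
  ]
}}

```text
time_s: 18.68
tool_pos: [0.5494, 0.0341, 0.0479]
tool_rot: [180.0, 0.0, 91.3]
force: [-0.5, -0.9, -3.9]
grip_width: 0.0399
grasp_force: 45.0
```

Run:
```python
from h import *
from cell import eyes
o=st(); t=eyes.read_camera("top"); np.savez("t10.npz",**t)
W=cloud(t);h=cv2.cvtColor(t["frame"],cv2.COLOR_RGB2HSV);v,u=np.mgrid[0:400,0:640]
m=(h[...,0]>100)&(h[...,0]<130)&(h[...,1]>120)&(u>190)&(u<300)&(v>110)&(v<175);p=W[m];print("blue",cv2.minAreaRect((p[:,:2]*1000).astype(np.float32)))
a=cv2.resize(t["frame"][110:185,195:395,::-1],None,fx=4,fy=4,interpolation=cv2.INTER_CUBIC); cv2.imwrite("pics/t10.png",a)
for n in("t6.npz","t10.npz"):
    f=np.load(n)["frame"].astype(int); print([f[r,228:252,:].mean(1).round().astype(int).tolist() for r in (155,162)])
```

```text
{'time_s': 18.6833, 'tool_pos': [0.5494, 0.0341, 0.0479], 'tool_rot': [179.9986, 0.0061, 91.3128], 'force': [-0.5091, -0.9362, -3.932], 'grip_width': 0.0399, 'grasp_force': 44.9832}
blue ((588.99951171875, 194.08160400390625), (43.25619125366211, 78.17129516601562), 15.55370807647705)
[[164, 165, 164, 164, 165, 168, 176, 182, 185, 183, 167, 128, 108, 138, 169, 189, 197, 198, 198, 198, 198, 198, 198, 198], [198, 198, 198, 198, 198, 195, 190, 183, 179, 176, 160, 123, 104, 137, 176, 193, 198, 199, 199, 198, 199, 199, 198, 198]]
[[164, 164, 165, 164, 165, 168, 176, 182, 184, 182, 167, 133, 105, 98, 98, 99, 99, 99, 99, 100, 100, 99, 100, 99], [198, 199, 198, 198, 198, 195, 190, 183, 179, 179, 180, 183, 184, 185, 185, 186, 185, 185, 185, 185, 186, 185, 185, 185]]
```

The top frames show the stop unmoved and the profile's end meeting the plate with no visible gap. I'll keep nudging until the force confirms contact.

>>> {"method": "servo_tool", "body": {
  "series": [
    [[0.001,0,0,0,0,0,0],[0.0015,0,0,0,0,0,0],[0.0015,0,0,0,0,0,0],[0.0015,0,0,0,0,0,0]]
  ]
}}

```text
time_s: 19.07
tool_pos: [0.5493, 0.0343, 0.0479]
tool_rot: [-180.0, 0.0, 91.3]
force: [0.4, -1.0, -3.6]
grip_width: 0.0396
grasp_force: 45.0
```

>>> {"method": "servo_tool", "body": {
  "series": [
    [[0.001,0,0,0,0,0,0],[0.001,0,0,0,0,0,0],[0.001,0,0,0,0,0,0]]
  ]
}}

```text
time_s: 19.32
tool_pos: [0.5493, 0.0345, 0.0479]
tool_rot: [-180.0, 0.0, 91.3]
force: [-0.2, -1.7, -2.6]
grip_width: 0.0395
grasp_force: 45.0
```

Contact with the stop is confirmed, at about 1.7 N. Now the fence.

>>> {"method": "servo_tool", "body": {
  "series": [
    [[0,0.001,0,0,0,0,0],[0,0.002,0,0,0,0,0],[0,0.002,0,0,0,0,0],[0,0.002,0,0,0,0,0]]
  ]
}}

```text
time_s: 19.65
tool_pos: [0.5496, 0.0346, 0.0478]
tool_rot: [-180.0, 0.0, 91.3]
force: [-2.2, -3.0, -4.1]
grip_width: 0.0399
grasp_force: 45.0
```

>>> {"method": "servo_tool", "body": {
  "series": [
    [[0,0.001,0,0,0,0,0],[0,0.002,0,0,0,0,0],[0,0.002,0,0,0,0,0],[0,0.002,0,0,0,0,0]]
  ]
}}

```text
time_s: 19.98
tool_pos: [0.55, 0.0346, 0.0477]
tool_rot: [-179.9, 0.0, 91.3]
force: [-3.1, -4.4, -2.7]
grip_width: 0.0396
grasp_force: 45.0
```

>>> {"method": "servo_tool", "body": {
  "series": [
    [[-0.0015,0.0005,0,0,0,0,0],[-0.0015,0.001,0.003,0,0,0,0],[-0.0015,0.001,0.005,0,0,0,0],[-0.0015,0.001,0.005,0,0,0,0],[-0.0015,0.001,0.005,0,0,0,0]]
  ]
}}

```text
time_s: 20.4
tool_pos: [0.5502, 0.0344, 0.0464]
tool_rot: [-179.9, 0.0, 91.3]
force: [-3.7, -3.0, -0.9]
grip_width: 0.0397
grasp_force: 45.0
```

>>> {"method": "servo_tool", "body": {
  "series": [
    [[0,0,0.002,0,0,0,0],[0,0,0.004,0,0,0,0],[0,0,0.004,0,0,0,0],[0,0,0.004,0,0,0,0]]
  ]
}}

```text
time_s: 20.73
tool_pos: [0.5502, 0.0345, 0.0457]
tool_rot: [-179.9, 0.0, 91.3]
force: [-6.2, -2.7, 3.0]
grip_width: 0.0394
grasp_force: 45.0
```

>>> {"method": "servo_tool", "body": {
  "series": [
    [[0,0,0,0,0,0,0.5],[0,0,0,0,0,0,0.54],[0,0,0,0,0,0,0.6],[0,0,0,0,0,0,0.62],[0,0,0,0,0,0,0.62],[0,0,0,0,0,0,0.62]]
  ]
}}

```text
time_s: 21.23
tool_pos: [0.5515, 0.0349, 0.0456]
tool_rot: [179.9, -0.0, 91.3]
force: [-0.3, 0.1, -0.0]
grip_width: 0.0533
grasp_force: 0.0
```

>>> {"method": "servo_tool", "body": {
  "series": [
    [[0,0,-0.03,0,0,0,0.62],[0,0,-0.08,0,0,0,0.62],[0,0,-0.18,0,0,0,0.62],[0,0,-0.3,0,0,0,0.62],[-0.15,0,-0.42,0,0,0,0.62],[-0.3,0,-0.54,0,0,0,0.62],[-0.4,0,-0.6,0,0,0,0.62],[-0.4,0,-0.6,0,0,0,0.62],[-0.4,0,-0.6,0,0,0,0.62]]
  ]
}}

```text
time_s: 21.98
tool_pos: [0.5554, -0.0926, 0.2297]
tool_rot: [179.6, 0.3, 90.8]
force: [0.6, -1.1, -0.1]
grip_width: 0.054
grasp_force: 0.0
```

Run:
```python
from h import *
from cell import eyes
o,c,W=prof(); t=eyes.read_camera("top"); np.savez("t11.npz",**t)
cv2.imwrite("pics/w11.png",np.hstack([c["frame"][0:260,150:450,::-1],cv2.resize(t["frame"][105:190,195:395,::-1],(500,260))]))
for n in("t6.npz","t11.npz"):
    f=np.load(n)["frame"].astype(int); print([f[r,232:246,:].mean(1).round().astype(int).tolist() for r in (155,162)])
z=W[...,2];v,u=np.mgrid[0:400,0:640];h=cv2.cvtColor(c["frame"],cv2.COLOR_RGB2HSV)
b=(h[...,0]>100)&(h[...,0]<130)&(h[...,1]>120)&(z>.045)&(v<240)&(u>200)&(u<450);p=W[b];print("blue",len(p),cv2.minAreaRect((p[:,:2]*1000).astype(np.float32)))
bx=lambda p:np.c_[p[...,0]-.5703,p[...,1]-.0053]
yaw=np.radians(1.3);B=np.array([[np.cos(yaw),-np.sin(yaw)],[np.sin(yaw),np.cos(yaw)]])
q=(W[...,:2]-np.array([.5703,.0053]))@B*1000
m=(q[...,0]>-50)&(q[...,0]<3)&(q[...,1]>0)&(q[...,1]<147)&(z>.058)&(v<240)
L=[];Rr=[];Q=[]
for r in range(0,240,2):
    k=np.where(m[r])[0]
    if len(k)>20: Q.append([r,*q[r,k[0]],*q[r,k[-1]],z[r,k].max()])
Q=np.array(Q);print(np.round(Q[::6],3));
```

```text
{'time_s': 21.9833, 'tool_pos': [0.5554, -0.0926, 0.2297], 'tool_rot': [179.6136, 0.2709, 90.7972], 'force': [0.584, -1.0576, -0.1362], 'grip_width': 0.054, 'grasp_force': 0.0}
[[165, 168, 176, 182, 185, 183, 167, 128, 108, 138, 169, 189, 197, 198], [198, 195, 190, 183, 179, 176, 160, 123, 104, 137, 176, 193, 198, 199]]
[[165, 168, 175, 182, 185, 184, 170, 138, 112, 103, 100, 99, 101, 101], [198, 195, 188, 182, 178, 178, 180, 183, 184, 185, 185, 185, 185, 185]]
blue 0 ((0.0, 0.0), (0.0, 0.0), 0.0)
[[ 0.0000e+00 -3.9813e+01  7.5263e+01 -1.3960e+00  7.5513e+01  6.4000e-02]
 [ 1.2000e+01 -4.0172e+01  6.5770e+01 -1.4330e+00  6.5326e+01  6.5000e-02]
 [ 2.4000e+01 -4.0421e+01  5.5618e+01 -1.3810e+00  5.5442e+01  6.5000e-02]
 [ 3.6000e+01 -3.9804e+01  4.5549e+01 -1.2380e+00  4.5720e+01  6.5000e-02]
 [ 4.8000e+01 -4.0273e+01  3.5709e+01 -1.2680e+00  3.5121e+01  6.4000e-02]
 [ 6.0000e+01 -4.0530e+01  2.5029e+01 -1.1790e+00  2.4736e+01  6.4000e-02]
 [ 7.2000e+01 -3.9755e+01  1.4075e+01 -1.1510e+00  1.3973e+01  6.5000e-02]
 [ 8.4000e+01 -4.0154e+01  3.3290e+00 -1.1130e+00  3.0400e+00  6.4000e-02]]
```

View pics/w11.png

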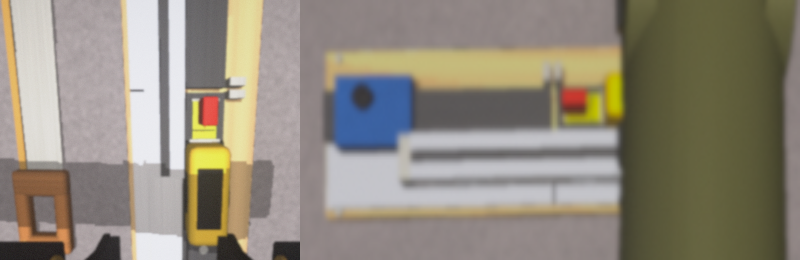

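The final view shows the profile flat along the fence with its end against the stop plate (about px 400). The stop hasn't moved, the blade is home and the gripper is clear. Handing in.

```bash
python3 -c "
from cell import env
print(env.sign_off())"
```

```text
the job is handed in; nothing more can be done
None
```

The job is handed in at about 22 s of the 56 s allowed: the stop is set at 150 mm by camera measurement (good to about 1 mm), the blade was eased fully home, and the profile lies flat against the fence and the stop; no verdict came back.

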